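# Clip a sample tube into the bench mixer

## Task

Lay the long capped sample tube that lies on the bench across the mouth of the empty mixer's spring clip, about midway along, and then press it down with the fingertips, firmly but without forcing it, until it sits fully home and level in the clip and the sprung jaw has closed over it. Leave the pipette and the short thick tube lying where they are.

Things in the scene. Friction and masses are not known exactly. Their poses are not given: they have to be found in the camera images.
- tube: the sample tube to be clipped in: a straight milky-white plastic tube with a grey screw cap of the same diameter, 26 mm diameter, 160 mm long over all, 90 g, lying on the bench. Origin at the middle of its length, on its axis (13 mm above the bench as it lies). Its y axis runs along the tube, towards the cap end (the cap is the last 26 mm). It rolls freely.
- mixer: the empty bench mixer, fixed to the bench: a white box 150 mm (x) by 190 mm (y) with a grey deck 60 mm above the bench, and in the middle of the deck a metal fork clip for one tube lying along the mixer's y. Origin at the centre of its underside, z up, the jaw is on its -x side.
- clip_seat (a point): where the middle of the tube's axis lies when fully home: 79 mm above the bench, mid-length of the clip (then the tube rests on the clip's foot). Axes as the mixer's: y along the clip, x across. The clip is 70 mm long in y; the tube sticks out 45 mm at each end, over free deck, where fingers can straddle it (57 mm from its middle) while laying it down.
- clip_mouth (a point): where the middle of the tube's axis lies when the tube is laid on the mouth, between prong lip and rollers, where it stays by itself: at x = +6, z = +22 mm from the seat. From here about 10 N (8 to 14) down on its top at mid-length pushes it home (it drifts back to x = 0); there a 40 mm gap between the jaw's tines leaves room for closed fingertips.
- prong_lip (a point): top edge of the clip's fixed prong (+x side), at mid-length, 103 mm above the bench. The prong's inner face is 14 mm from the seat in x and rises to 10 mm above it, then flares out at 60 deg to this edge (22 mm from the seat in x); 70 mm long in y.
- jaw_roller (a point): on the sprung jaw (-x side), mid-length of the clip, on the line of its rollers: x = -9, z = +15 mm from the seat when closed. Two tines, 15 mm wide, at y = -35 to -20 and +20 to +35 mm, each with a roller of 4 mm radius reaching over the seated tube, and a lead-in above sloping out to x = -22, z = +30 mm. Moves with the jaw.
- jaw (a joint): the sprung jaw's angle (rad): 0 closed (its stop), up to 0.6 pushed open; it opens to about 0.2 as the tube goes by and springs back to about 0 over the seated tube.
- mixer_full: the other mixer, of the same kind, with a tube already in its clip: fixed to the bench, nothing to do there. Origin and axes as for the empty mixer; its tube's axis lies 79 mm above the bench.
- fat_tube: another tube, shorter and thicker: 116 mm long, 31 mm diameter, cap 34 mm, with a conical tip; lies on the bench along its own y, origin on its axis near mid-length. Not to be moved.
- pipette: a grey hand pipette, about 200 mm long, 24 mm thick, lying on the bench along its own y, origin near mid-length, 12 mm above the bench. Not to be moved.
Mind the look-alikes: they are no part of the job. Leave any pink or red look-alike of the tube alone.

How it is judged:
By the outcome, as a careful person would: the job done as asked, in the order asked, and still so for the second after the job is handed in, with the robot touching nothing.
It also fails if it takes over 54 s, if anything falls off the work surface, if the arm or the gripper's body presses on something with over 40 N, if the wrist force passes 120 N, or if a joint passes its speed limit or range.

## Robot

A 6-joint arm with a two-finger parallel gripper is mounted at the origin on the work surface. World frame = base frame: x ahead of the robot, y to its left, z up, the work surface at z = 0. Lengths are in m, angles in rad, forces in N, time in s.
With the tool pointing down it reaches from about 0.375 to 0.75 m from the base axis. Payload 9 kg.
Tool frame: the origin (TCP) lies on the centre line of the jaws, within the pads' length; the fingertips stand 25 mm ahead of it and the grasp point (between the pads) lies 6 mm ahead of it (env.tip_extent is the distance from the TCP to the fingertips, in m); z points along the fingers, y is the line along which they close (so a half turn about z gives the same grasp; the last joint's range is limited). The gripper opens to 85 mm and grips with 20 to 120 N. Pads are 22 mm wide; open, the fingers measure 114 mm over their backs; the gripper's body (76 mm by 85 mm) begins 54 mm behind the grasp point. The pads swing forward as they close: fully open they stand 13 mm farther back than shut.
Start: joints at [-1.385, 0.104, 0.097, 1.564, 0, 1.353], TCP at [0.236, -0.552, 0.256] pointing down, gripper open.
Joint ranges: [-2.99, 2.99], [-0.84, 1.86], [-1.1, 1.16], [-1.84, 2.11], [-1.51, 1.56], [-3.14, 3.14]. Speed limits (rad/s): [2.22, 2.22, 2.57, 3.14, 3.14, 3.14].

## Interface

Orientations are given as a rotation vector (axis times angle).
In Python, from rig import env, cams gives the robot as it stands. The module is installed in compiled form; this text tells all that it offers.
- The arm moves only by the tool drive_tool, never from a script. Its argument "increments" is a list that holds one entry, the list of rows, each a list of 6 numbers: the shift along the tool's x, y, z in units of 2.5 cm (1.0 is 2.5 cm), then the turn, a rotation vector about the tool's x, y, z in units of 8 degrees (1.0 is 8 degrees). A call has 1 to 20 rows; each row shifts and turns the commanded pose from where the row before left it, along the tool's axes as they then stand; what a row does not reach is not made up. A row lasts 1/10 s, in which the tool goes at most 50 mm and 8.59 degrees, less where a joint would pass 70% of its speed; a pose out of reach is approached as far as the arm can. A call with a number of a shift or a turn outside -1 to 1 is refused whole. A call with a gripper value outside its range is refused whole. "hand" is the opening, from -1 (shut) to 1 (fully open), set as the call begins (left out, the last holds). The fingers move at their own pace and stop on an object; "newtons" is the grip in N (left out, the last holds). Time passes only in rows, so rows that do not move let the fingers close. It gives the time, the measured TCP pose, the force, the opening and the grip force at its end, in the units of the state.
- env.observe(): the state, without advancing time (a new reading comes with each control period).
- cams.grab_frame(name): name is "scene" or "side" or "wrist"; returns a dict with "color" (400x640x3 uint8, red, green, blue), "fx", "fy", "cx", "cy" (pixels), "R" (3x3) and "t" (3): a world point X has camera coordinates R X + t. Camera axes: x right, y down, z forward; pixel columns grow to the right and rows downward; lengths in m; the calibration is good to about 2 mm. A picture is of the moment at which its call begins. There is no depth.
- env.job_done(): hands the job in; it is judged then, once.
The state is a dict: "clock": time; "joint_pos": joint angles; "joint_vel": joint speeds; "tau": joint torques, N m; "position": TCP position; "orientation": TCP orientation; "ft_force": force on the tool from outside, world axes, zero at the start; "wrist_torque": the same for the moment, N m; "grip_width": finger opening in m; "finger_force": force on a finger pad.
Only numpy, scipy, OpenCV 4.12 (cv2) and the standard library are available. Lean on these libraries where they do the work, as an engineer would, in place of code of your own. Each camera call takes 0.05 s, during which the arm holds its last target. There are 200 camera calls.

## Working session

There is one attempt and no reset: what is moved stays moved. The work goes in short steps, Python scripts to look and compute and a tool call to move; the robot and the scene stay as the last step left them, time stands still between calls to the robot, and variables do not carry over. Pictures are saved under pics/ and viewed, at most 10 in all, crops included, and the job is handed in when it is done.

Besides the shell and the picture viewer there is one more tool, called after "Call:" as name([rows], argument=value, ...), one row to a line, values as JSON. drive_tool: Moves the arm, as the interface text tells. Its arguments: {"type":"object","properties":{"increments":{"type":"array"},"hand":{"type":"number"},"newtons":{"type":"number"}},"required":["increments"]}

```bash
mkdir -p pics; python3 - <<'E'
from rig import env,cams
import cv2,numpy as np,pickle
s=env.observe();print(s['clock'],s['position'],s['orientation'],s['grip_width'],env.tip_extent)
d={}
for n in("scene","side","wrist"):
    f=cams.grab_frame(n);d[n]=f;print(n,f['fx'],f['cx'],f['cy'],np.round(-f['R'].T@f['t'],3))
    cv2.imwrite(f'pics/{n}0.png',f['color'][:,:,::-1])
pickle.dump(d,open('f0.pkl','wb'))
E
```

```text
0.0 [ 0.2356758  -0.55143266  0.25549573] [-3.07644240e+00 -6.29617954e-01 -2.47075477e-05] 0.08499813350333392 0.025
scene 384.39096369280867 316.83084021822066 200.20975291681592 [ 0.902 -0.458  1.032]
side 430.4003695541451 325.0580020844972 199.23066546602217 [0.185 0.706 0.723]
wrist 345.5571381258989 315.8965427045399 203.23111057669277 [ 0.306 -0.521  0.374]
```

View pics/scene0.png

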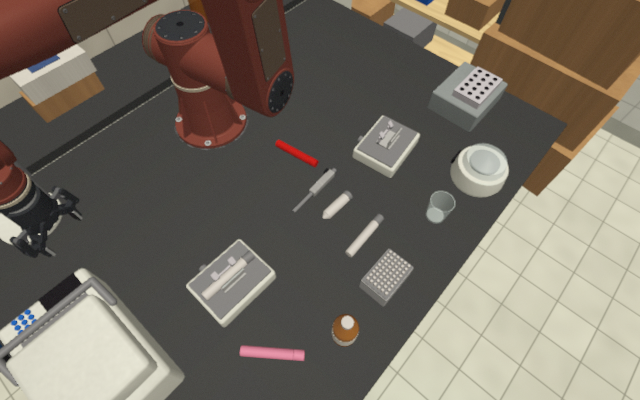

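View pics/side0.png

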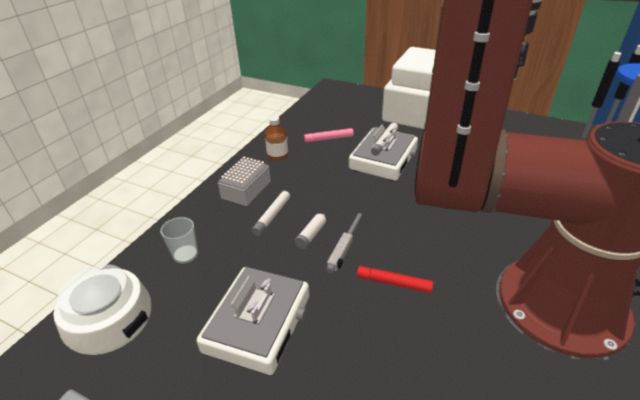

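Scene candidates for the tube:
- Long milky tube with grey cap: scene (365,235), side (272,212).
- Short fat tube: scene (337,205).
- Pipette: scene (315,190).
- Red tube: scene (297,153).
- Pink tube: scene (272,353).
- Clipped tube in the full mixer: scene (228,275).

I choose (365,235). The empty mixer is at scene (387,145), side (256,317). Next I check this in a close crop and measure.

```bash
cat > h.py <<'E'
import numpy as np,cv2
def ray(f,p,z):
    c=-f['R'].T@f['t'];d=f['R'].T@np.array([(p[0]-f['cx'])/f['fx'],(p[1]-f['cy'])/f['fy'],1.]);return c+d*(z-c[2])/d[2]
def tri(fs,ps):
    A=np.zeros((3,3));b=np.zeros(3)
    for f,p in zip(fs,ps):
        c=-f['R'].T@f['t'];d=f['R'].T@np.array([(p[0]-f['cx'])/f['fx'],(p[1]-f['cy'])/f['fy'],1.]);d/=np.linalg.norm(d)
        P=np.eye(3)-np.outer(d,d);A+=P;b+=P@c
    return np.linalg.solve(A,b)
def proj(f,X):
    q=f['R']@np.asarray(X)+f['t'];return np.array([f['fx']*q[0]/q[2]+f['cx'],f['fy']*q[1]/q[2]+f['cy']])
E
python3 - <<'E'
import pickle,cv2,numpy as np
from h import *
d=pickle.load(open('f0.pkl','rb'))
# (view, roi x0,y0,x1,y1)
for n,roi,mroi in(("scene",(340,208,392,262),(345,108,428,182)),("side",(245,185,298,238),(190,255,320,375))):
    f=d[n];im=f['color']
    x0,y0,x1,y1=roi;g=im[y0:y1,x0:x1].max(2)
    m=(g>90).astype(np.uint8)
    k,l,st,_=cv2.connectedComponentsWithStats(m);i=1+np.argmax(st[1:,4]);pts=np.argwhere(l==i)[:,::-1]+[x0,y0]
    r=cv2.minAreaRect(pts.astype(np.float32));b=cv2.boxPoints(r)
    print(n,'tube',st[i,4],np.round(r[0],1),np.round(r[1],1),r[2])
    o=np.argsort([np.linalg.norm(b[0]-b[j]) for j in range(4)])
    e1=(b[0]+b[o[1]])/2;e2=(b[o[2]]+b[o[3]])/2
    for p in(e1,e2,r[0]):print('  ',np.round(p,1),np.round(ray(f,p,.013),4))
    x0,y0,x1,y1=mroi;g=im[y0:y1,x0:x1]
    m=(g.max(2)>70).astype(np.uint8);m=cv2.morphologyEx(m,cv2.MORPH_OPEN,np.ones((3,3)))
    c=max(cv2.findContours(m,0,2)[0],key=cv2.contourArea)
    h=cv2.convexHull(c);ap=cv2.approxPolyDP(h,3,True)[:,0]+[x0,y0]
    print('mixer hull',ap.tolist())
a=cv2.resize(d['scene']['color'][100:265,330:430],None,fx=3.5,fy=3.5,interpolation=2)
b=cv2.resize(d['side']['color'][185:375,190:325],None,fx=3.04,fy=3.04,interpolation=2)
b=b[:a.shape[0]];h=min(len(a),len(b))
cv2.imwrite('pics/c1.png',np.hstack([a[:h],b[:h]])[:,:,::-1]);print(a.shape,b.shape)
E
```

```text
scene tube 497 [364.3 234.9] [ 9.9 53.3] 40.10091018676758
   [347.1 255.3] [ 0.6878 -0.0773  0.013 ]
   [381.4 214.5] [0.6805 0.0943 0.013 ]
   [364.3 234.9] [0.6843 0.0059 0.013 ]
mixer hull [[419, 131], [419, 143], [405, 181], [345, 180], [345, 138], [379, 114]]
side tube 531 [271.7 210.8] [11.5 50.3] 39.559669494628906
   [255.7 230.2] [0.6832 0.0855 0.013 ]
   [287.8 191.5] [ 0.6879 -0.0823  0.013 ]
   [271.7 210.8] [0.6854 0.0061 0.013 ]
mixer hull [[242, 266], [309, 283], [303, 319], [273, 374], [201, 354], [196, 345], [199, 330]]
(578, 350, 3) (578, 410, 3)
```

View pics/c1.png

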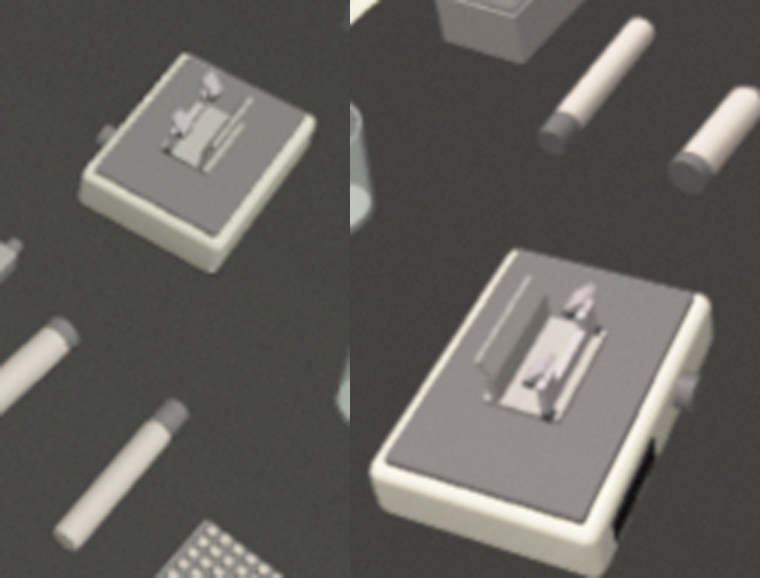

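The left crop confirms the choice: the long milky tube with its grey cap up-right (scene 381,214). The empty clip has its prong at scene ~(398,137) and its jaw tines at ~(383,130). Next I get the mixer pose from the grey deck outline.

```bash
python3 - <<'E'
import pickle,cv2,numpy as np
from h import *
d=pickle.load(open('f0.pkl','rb'))
for n,roi in(("scene",(345,105,428,182)),("side",(190,255,325,375))):
    f=d[n];x0,y0,x1,y1=roi;g=f['color'][y0:y1,x0:x1]
    v=g.max(2).astype(int)
    for lo,hi,tag in((95,165,'deck'),):
        m=((v>lo)&(v<hi)).astype(np.uint8);m=cv2.morphologyEx(m,cv2.MORPH_OPEN,np.ones((5,5)))
        c=max(cv2.findContours(m,0,1)[0],key=cv2.contourArea)[:,0]+[x0,y0]
        P=np.array([ray(f,p,.06)[:2] for p in c])*1000
        r=cv2.minAreaRect(cv2.convexHull(P.astype(np.float32)));print(n,tag,len(c),np.round(r[0],1),np.round(r[1],1),round(r[2],1))
        print(np.round(cv2.boxPoints(r)).tolist())
        for b in cv2.boxPoints(r):
            print('  ',np.round(proj(f,[b[0]/1e3,b[1]/1e3,.06]),1))
fs=[d['scene'],d['side']]
L=lambda x,y:(330+x/3.5,100+y/3.5)
R=lambda x,y:(190+(x-350)/3.04,185+y/3.04)
for a,b in(((252,98),(478,368)),((252,98),(530,278)),((187,57),(702,295)),((312,118),(518,250)),((215,237),(385,462)),((92,180),(590,518))):
    print(a,b,np.round(tri(fs,[L(*a),R(*b)]),4))
E
```

```text
scene deck 220 [538.1 303.1] [128.  178.3] 6.6
[[464.0, 384.0], [485.0, 207.0], [612.0, 222.0], [591.0, 399.0]]
   [384.  114.9]
   [356.  148.6]
   [390.8 167.5]
   [417.6 131.8]
side deck 266 [535.2 309. ] [129.2 177. ] 6.8
[[461.0, 389.0], [482.0, 213.0], [610.0, 229.0], [589.0, 404.0]]
   [266.5 357.3]
   [303.6 280.6]
   [245.6 266.1]
   [200.2 336.9]
(252, 98) (478, 368) [0.5559 0.3461 0.096 ]
(252, 98) (530, 278) [0.5579 0.3056 0.1321]
(187, 57) (702, 295) [0.4719 0.2908 0.1405]
(312, 118) (518, 250) [0.5945 0.3018 0.1386]
(215, 237) (385, 462) [ 0.613   0.3314 -0.0486]
(92, 180) (590, 518) [ 0.4743  0.3042 -0.0592]
```

```bash
python3 - <<'E'
import pickle,cv2,numpy as np
from h import *
d=pickle.load(open('f0.pkl','rb'));fs=[d['scene'],d['side']]
L=lambda x,y:(330+x/3.5,100+y/3.5)
R=lambda x,y:(190+(x-350)/3.04,185+y/3.04)
Q=[]
for a,b in(((187,57),(590,518)),((312,118),(385,462)),((215,237),(518,250)),((92,180),(702,295))):
    Q.append(tri(fs,[L(*a),R(*b)]));print(np.round(Q[-1],4))
print('mean',np.mean(Q,0))
# lip ends: scene upper-right end <-> side near end
for a,b in(((252,98),(478,368)),((206,168),(530,278))):print('lip',np.round(tri(fs,[L(*a),R(*b)]),4))
print('fat',ray(fs[0],(347,195),.017),ray(fs[0],(326,215),.015))
print('rack',ray(fs[0],(361,283),.0),ray(fs[0],(386,303),0),ray(fs[0],(389,250),.04),ray(fs[0],(362,272),.04))
print('pip',ray(fs[0],(332,172),.012),ray(fs[0],(294,211),.012))
E
```

```text
[0.4624 0.3822 0.054 ]
[0.5948 0.401  0.0513]
[0.6122 0.2271 0.054 ]
[0.4844 0.2064 0.0465]
mean [0.53844376 0.30416741 0.05144303]
lip [0.5559 0.3461 0.096 ]
lip [0.5713 0.2641 0.083 ]
fat [0.56041032 0.07563531 0.017     ] [ 0.5579994  -0.02041999  0.015     ]
rack [ 0.7663123  -0.11029313  0.        ] [ 0.8512485  -0.10868016  0.        ] [0.77029445 0.00328599 0.04      ] [ 0.75439915 -0.09789037  0.04      ]
pip [0.46706702 0.11298995 0.012     ] [ 0.47584154 -0.07400603  0.012     ]
```

Call:
drive_tool([
  [[0, 0, 0, 0, 0, -0.96], [0, 0, 0, 0, 0, -0.96], [0, 0, 0, 0, 0, -0.96], [0, 0, 0, 0, 0, -0.96], [0, 0, 0, 0, 0, -0.96], [0, 0, 0, 0, 0, -0.96], [0, 0, 0, 0, 0, -0.96], [0, 0, 0, 0, 0, -0.96], [0, 0, 0, 0, 0, -0.96]],
])

```text
clock: 1.05
position: [0.2357, -0.5516, 0.256]
orientation: [-2.171, -2.27, -0.0]
ft_force: [-0.0, 0.3, -0.4]
grip_width: 0.0855
finger_force: 0.0
```

Call:
drive_tool([
  [[0.96, 0.95, 0, 0, 0, 0], [0.96, 0.95, 0, 0, 0, 0], [0.96, 0.95, 0, 0, 0, 0], [0.96, 0.95, 0, 0, 0, 0], [0.96, 0.95, 0, 0, 0, 0], [0.96, 0.95, 0, 0, 0, 0], [0.96, 0.95, 0, 0, 0, 0], [0.96, 0.95, 0, 0, 0, 0], [0.96, 0.95, 0, 0, 0, 0], [0.96, 0.95, 0, 0, 0, 0], [0.96, 0.95, 0, 0, 0, 0], [0.96, 0.95, 0, 0, 0, 0], [0.96, 0.95, 0, 0, 0, 0], [0.96, 0.95, 0.3, 0, 0, 0], [0.96, 0.95, 0.5, 0, 0, 0], [0.96, 0.95, 0.5, 0, 0, 0], [0.96, 0.95, 0.5, 0, 0, 0], [0.96, 0.95, 0.5, 0, 0, 0], [0.96, 0.95, 0.5, 0, 0, 0], [0.9, 0.9, 0.5, 0, 0, 0]],
], hand=0.3, newtons=50)

```text
clock: 3.05
position: [0.691, -0.0536, 0.1728]
orientation: [-2.177, -2.265, 0.0]
ft_force: [0.3, -1.2, 0.5]
grip_width: 0.0555
finger_force: 0.0
```

```bash
python3 - <<'E'
from rig import env,cams
import cv2,numpy as np
from h import *
s=env.observe();print(s['clock'],s['position'],s['orientation'],s['grip_width'])
f=cams.grab_frame('wrist');cv2.imwrite('pics/w1.png',f['color'][:,:,::-1])
m=(f['color'].min(2)>150).astype(np.uint8);m=cv2.morphologyEx(m,cv2.MORPH_OPEN,np.ones((5,5)))
for c in cv2.findContours(m,0,2)[0]:
    if cv2.contourArea(c)>600:
        r=cv2.minAreaRect(c);b=cv2.boxPoints(r);o=np.argsort([np.linalg.norm(b[0]-b[j]) for j in range(4)])
        print(np.round(r[0]),np.round(r[1]),[np.round(ray(f,p,.013),4) for p in((b[0]+b[o[1]])/2,(b[o[2]]+b[o[3]])/2)])
E
```

```text
3.05 [ 0.69099618 -0.05362077  0.17282526] [-2.17671327e+00 -2.26471404e+00  4.38030861e-04] 0.05547431289324133
[456. 164.] [36. 66.] [array([ 0.8042, -0.0546,  0.013 ]), array([ 8.031e-01, -3.000e-04,  1.300e-02])]
[600. 254.] [290.  78.] [array([0.908 , 0.0211, 0.013 ]), array([ 0.99  , -0.2632,  0.013 ])]
[316. 124.] [180.  30.] [array([0.6855, 0.0654, 0.013 ]), array([ 0.6909, -0.0739,  0.013 ])]
[148.  85.] [150.  43.] [array([0.5598, 0.0761, 0.013 ]), array([ 0.5574, -0.032 ,  0.013 ])]
[17. 48.] [102.  29.] [array([0.4633, 0.0795, 0.013 ]), array([0.4668, 0.012 , 0.013 ])]
```

View pics/w1.png

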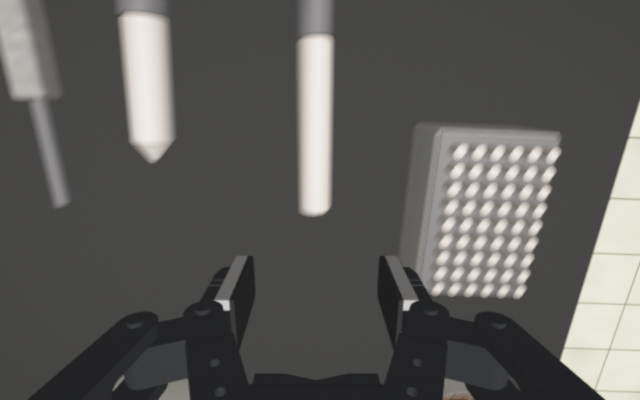

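The wrist view shows the tube at columns 298–333 with its bare end at row 215, centred between the fingers. The rack is clear to the right. I descend and grip.

Call:
drive_tool([
  [[0.08, -0.06, 0.8, 0, 0, 0], [0, 0, 1, 0, 0, 0], [0, 0, 1, 0, 0, 0], [0, 0, 1, 0, 0, 0], [0, 0, 1, 0, 0, 0], [0, 0, 0.6, 0, 0, 0], [0, 0, 0.3, 0, 0, 0], [0, 0, 0.1, 0, 0, 0], [0, 0, 0, 0, 0, 0]],
])

```text
clock: 4.0
position: [0.6892, -0.0532, 0.0295]
orientation: [2.177, 2.264, 0.001]
ft_force: [0.1, -0.5, 0.8]
grip_width: 0.0551
finger_force: 0.0
```

Call:
drive_tool([
  [[0, 0, 0, 0, 0, 0], [0, 0, 0, 0, 0, 0], [0, 0, 0, 0, 0, 0], [0, 0, 0, 0, 0, 0], [0, 0, 0, 0, 0, 0], [0, 0, 0, 0, 0, 0], [0, 0, 0, 0, 0, 0]],
], hand=-1, newtons=50)

```text
clock: 4.7
position: [0.6895, -0.0533, 0.0302]
orientation: [2.176, 2.263, 0.001]
ft_force: [-1.5, 0.3, 6.4]
grip_width: 0.0243
finger_force: 49.0
```

Call:
drive_tool([
  [[0, 0, -0.4, 0, 0, 0], [0, 0, -1, 0, 0, 0], [0, 0, -1, 0, 0, 0], [0, 0, -1, 0, 0, 0], [0, 0, -0.7, 0, 0, -0.28], [0, 0, -0.7, 0, 0, -0.28], [0.5, -0.15, -0.8, 0, 0, 0], [0.9, -0.3, 0, 0, 0, 0], [0.97, -0.32, 0, 0, 0, 0], [0.97, -0.32, 0, 0, 0, 0], [0.97, -0.32, 0, 0, 0, 0], [0.97, -0.32, 0, 0, 0, 0], [0.97, -0.32, 0, 0, 0, 0], [0.97, -0.32, 0, 0, 0, 0], [0.97, -0.32, 0, 0, 0, 0], [0.97, -0.32, 0, 0, 0, 0], [0.97, -0.32, 0, 0, 0, 0], [0.97, -0.32, 0, 0, 0, 0], [0.97, -0.32, 0, 0, 0, 0], [0.54, -0.18, 0, 0, 0, 0]],
])

```text
clock: 6.7
position: [0.5478, 0.2493, 0.1693]
orientation: [-2.086, -2.349, -0.0]
ft_force: [0.9, -0.7, -1.3]
grip_width: 0.0243
finger_force: 49.2
```

```bash
python3 - <<'E'
from rig import env,cams
import cv2,numpy as np,pickle
d={}
for n in("scene","side","wrist"):d[n]=cams.grab_frame(n)
s=env.observe();d['s']=s
print(s['clock'],s['position'],s['orientation'],s['grip_width'],s['ft_force'])
pickle.dump(d,open('f2.pkl','wb'))
cv2.imwrite('pics/w2.png',d['wrist']['color'][:,:,::-1])
a=cv2.resize(d['scene']['color'][90:190,340:440],None,fx=4,fy=4,interpolation=2)
b=cv2.resize(d['side']['color'][245:380,190:325],(400,400),interpolation=2)
cv2.imwrite('pics/c2.png',np.hstack([a,b])[:,:,::-1])
E
```

```text
6.85 [0.54858465 0.24819666 0.16903697] [ 2.08533107e+00  2.34910255e+00 -6.82300420e-05] 0.02420740270261628 [ 0.35728261 -0.59602562 -0.37970259]
```

View pics/w2.png

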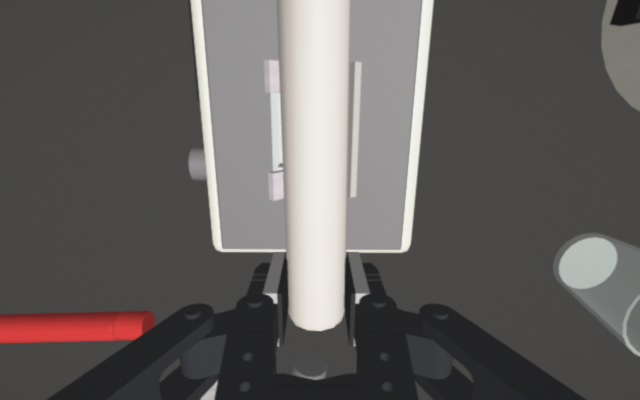

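View pics/c2.png

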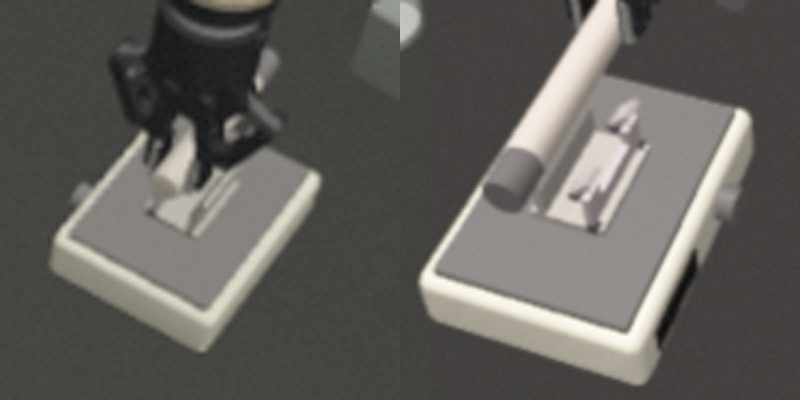

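The wrist view shows the clip either side of the held tube. The lip's outer edge runs (360,62) to (354,197), the jaw lead-in tops sit at (266,62) and (270,199), the deck rim is near row 250, and the tube is straight along columns 278–350. I measure precisely from it.

```bash
python3 - <<'E'
import pickle,cv2,numpy as np
from h import *
d=pickle.load(open('f2.pkl','rb'));f=d['wrist'];s=d['s'];T=s['position']
from scipy.spatial.transform import Rotation as Ro
Rt=Ro.from_rotvec(s['orientation']).as_matrix();print(np.round(np.degrees(np.arctan2(Rt[1,1],Rt[0,1])),2),np.round(Rt[:,2],3))
im=f['color'].astype(int)
for r in(66,80,120,150,180,190):
    row=im[r].sum(1)//3;print(r,'L',row[258:290:1].tolist(),'R',row[344:366].tolist())
col=im[225:262,240].sum(1)//3;print('rim',col.tolist())
for r in(30,130,230):
    v=im[r];cream=(v[:,0]-v[:,2]>12)&(v.min(1)>130);print(r,np.where(cream)[0].tolist()[:12],np.where(cream)[0].tolist()[-12:])
def P(p,z):
    X=ray(f,p,z);return np.round(np.r_[X,(X-T)@Rt[:,0],(X-T)@Rt[:,1]],4)
for nm,p,z in(('lip far',(360.5,62),.103),('lip near',(356,197),.103),('lead far',(265.5,60),.109),('lead near',(269.5,200),.109)):print(nm,P(p,z))
# tube silhouettes centre at rows -> axis if z=.152
for r,c in((10,314.2),(150,315),(290,316)):print(P((c,r),.152))
E
```

```text
6.81 [ 0. -0. -1.]
66 L [148, 149, 148, 148, 148, 154, 167, 175, 176, 176, 181, 199, 210, 211, 212, 212, 212, 212, 212, 211, 195, 157, 135, 139, 147, 155, 162, 170, 176, 181, 184, 188] R [212, 208, 203, 194, 175, 150, 135, 131, 131, 132, 153, 188, 204, 206, 206, 206, 203, 180, 157, 153, 153, 153]
80 L [148, 148, 148, 148, 148, 149, 163, 175, 181, 181, 183, 197, 212, 216, 216, 216, 216, 216, 215, 216, 213, 180, 143, 136, 144, 152, 160, 168, 175, 180, 183, 188] R [211, 208, 204, 191, 170, 146, 134, 131, 130, 138, 175, 200, 206, 206, 207, 205, 190, 165, 152, 152, 153, 152]
120 L [148, 147, 147, 147, 148, 148, 149, 148, 148, 148, 148, 148, 156, 191, 214, 217, 218, 219, 219, 220, 225, 228, 217, 172, 139, 142, 151, 159, 168, 176, 182, 186] R [208, 205, 196, 176, 150, 135, 132, 134, 152, 189, 207, 209, 208, 208, 202, 175, 154, 151, 151, 151, 152, 151]
150 L [148, 148, 147, 148, 148, 148, 147, 148, 148, 148, 147, 148, 148, 155, 191, 214, 217, 218, 219, 219, 220, 225, 227, 217, 172, 140, 143, 152, 160, 170, 178, 185] R [205, 201, 185, 160, 141, 133, 135, 155, 190, 206, 208, 208, 207, 194, 168
[... 774 characters left out ...]
73]
30 [193, 194, 195, 282, 283, 284, 285, 286, 287, 288, 289, 290] [294, 295, 296, 297, 298, 344, 345, 346, 347, 348, 349, 430]
130 [203, 286, 287, 288, 289, 290, 291, 292, 293, 294, 295, 296] [294, 295, 296, 297, 298, 342, 343, 344, 345, 346, 347, 421]
230 [212, 288, 289, 290, 291, 292, 293, 294, 295, 296, 297, 298] [294, 295, 296, 297, 298, 340, 341, 342, 343, 344, 345, 411]
lip far [0.5582 0.3434 0.103  0.0934 0.0208]
lip near [0.5667 0.2741 0.103  0.0236 0.021 ]
lead far [ 0.5122  0.3383  0.109   0.0938 -0.0255]
lead near [ 0.5196  0.2686  0.109   0.0237 -0.0263]
[ 0.5341  0.3534  0.152   0.1062 -0.0019]
[ 0.5402  0.3049  0.152   0.0573 -0.0016]
[ 0.548   0.2429  0.152  -0.0052 -0.0012]
```

```bash
python3 - <<'E'
import pickle,cv2,numpy as np
from h import *
d=pickle.load(open('f2.pkl','rb'));f=d['wrist']
im=f['color'].astype(int)
print('optical axis',f['R'][2],'cam',-f['R'].T@f['t'])
for r in(5,60,100,140,180,220,240):
    v=im[r].sum(1)/3
    g=np.abs(np.gradient(v));l=268+np.argmax(v[280:316]>175)+12
    # width at axis plane via outermost tube edges: strongest gradient near edges
    ll=276+np.argmin(v[276:294]);rr=338+np.argmin(v[338:358])
    a,b=ray(f,(ll,r),.152),ray(f,(rr,r),.152);print(r,ll,rr,np.linalg.norm(a-b).round(4))
fs=[d['scene'],d['side']]
print('cap end',tri(fs,[(382,137),(227.8,310.8)]), 'expected xy',d['s']['position'][:2]+.139*np.array([-.118,.993]))
E
```

```text
optical axis [ 0.03563919 -0.2978511  -0.95394684] cam [0.5380611  0.32549005 0.28750504]
5 277 351 0.0258
60 280 350 0.0255
100 282 351 0.0259
140 283 350 0.026
180 284 348 0.0258
220 285 347 0.0259
240 286 347 0.0259
cap end [0.54449737 0.32244026 0.0642775 ] expected xy [0.53218265 0.38622366]
```

Tube is level and the clip is at yaw ~6.9°. I shift +5 mm across to the mouth and lower, watching the force.

Call:
drive_tool([
  [[0, 0.2, 0, 0, 0, 0], [0, 0, 0.6, 0, 0, 0], [0, 0, 0.6, 0, 0, 0], [0, 0, 0.4, 0, 0, 0], [0, 0, 0.2, 0, 0, 0], [0, 0, 0.1, 0, 0, 0], [0, 0, 0, 0, 0, 0], [0, 0, 0, 0, 0, 0]],
])

```text
clock: 7.65
position: [0.553, 0.2483, 0.1212]
orientation: [-2.086, -2.348, 0.002]
ft_force: [-6.4, -1.3, 0.2]
grip_width: 0.024
finger_force: 49.5
```

```bash
python3 - <<'E'
from rig import env,cams
import cv2,numpy as np,pickle
d={n:cams.grab_frame(n) for n in("side","wrist")}
d['s']=env.observe();print(d['s']['position'],d['s']['ft_force'])
pickle.dump(d,open('f3.pkl','wb'))
a=cv2.resize(d['wrist']['color'][:300,170:470],(400,400));b=cv2.resize(d['side']['color'][255:355,200:300],(400,400),interpolation=2)
cv2.imwrite('pics/c3.png',np.hstack([a,b])[:,:,::-1])
E
```

```text
[0.55302073 0.24836329 0.12127394] [-5.12680458 -1.52844235  0.41669892]
```

View pics/c3.png

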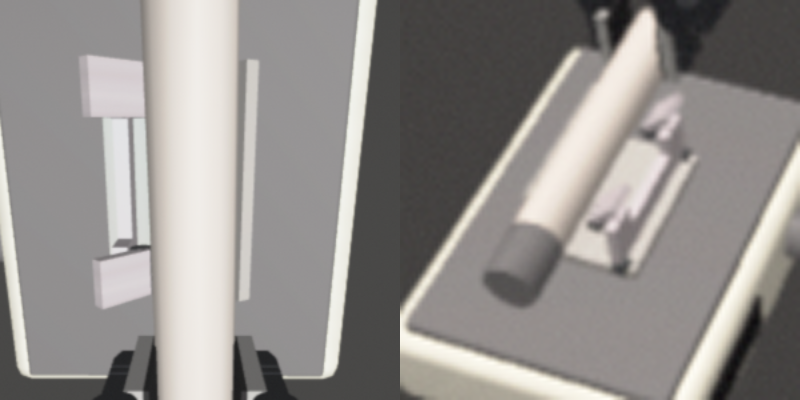

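The force is sideways only (−x), so the tube is rubbing the prong lip about 3 mm too far across. I back off 3 mm and lower the rest.

Call:
drive_tool([
  [[0, -0.12, 0, 0, 0, 0], [0, 0, 0, 0, 0, 0], [0, 0, 0.06, 0, 0, 0], [0, 0, 0.04, 0, 0, 0], [0, 0, 0, 0, 0, 0], [0, 0, 0, 0, 0, 0]],
])

```text
clock: 8.35
position: [0.5511, 0.2481, 0.119]
orientation: [2.087, 2.348, 0.001]
ft_force: [0.8, 0.2, -0.2]
grip_width: 0.0245
finger_force: 49.4
```

Call:
drive_tool([
  [[0, 0, 0.04, 0, 0, 0], [0, 0, 0, 0, 0, 0], [0, 0, 0, 0, 0, 0]],
])

```text
clock: 8.65
position: [0.5511, 0.2481, 0.1181]
orientation: [2.087, 2.347, 0.001]
ft_force: [3.7, -0.4, 1.6]
grip_width: 0.024
finger_force: 49.5
```

Light roller contact (+x, +z): the tube is on the mouth. I nudge 0.7 mm back across and release.

Call:
drive_tool([
  [[0, 0.03, 0, 0, 0, 0], [0, 0, 0, 0, 0, 0]],
])

```text
clock: 8.85
position: [0.5513, 0.2481, 0.118]
orientation: [-2.087, -2.348, 0.001]
ft_force: [-1.9, -0.9, 5.0]
grip_width: 0.0239
finger_force: 49.9
```

Call:
drive_tool([
  [[0, 0, 0, 0, 0, 0], [0, 0, 0, 0, 0, 0], [0, 0, 0, 0, 0, 0], [0, 0, 0, 0, 0, 0], [0, 0, 0, 0, 0, 0], [0, 0, 0, 0, 0, 0]],
], hand=0.2)

```text
clock: 9.45
position: [0.5514, 0.2482, 0.1177]
orientation: [2.087, 2.348, -0.0]
ft_force: [-0.1, -0.0, 0.3]
grip_width: 0.0512
finger_force: 0.0
```

```bash
python3 - <<'E'
from rig import env,cams
import cv2,numpy as np,pickle
d={n:cams.grab_frame(n) for n in("side","wrist")}
d['s']=env.observe();print(d['s']['position'],d['s']['ft_force'],d['s']['grip_width'])
pickle.dump(d,open('f4.pkl','wb'))
a=cv2.resize(d['wrist']['color'][:300,170:470],(400,400));b=cv2.resize(d['side']['color'][255:355,200:300],(400,400),interpolation=2)
cv2.imwrite('pics/c4.png',np.hstack([a,b])[:,:,::-1])
E
```

```text
[0.55144276 0.24815396 0.11775185] [ 0.38061501  0.1056023  -0.10481406] 0.051271140951266184
```

View pics/c4.png

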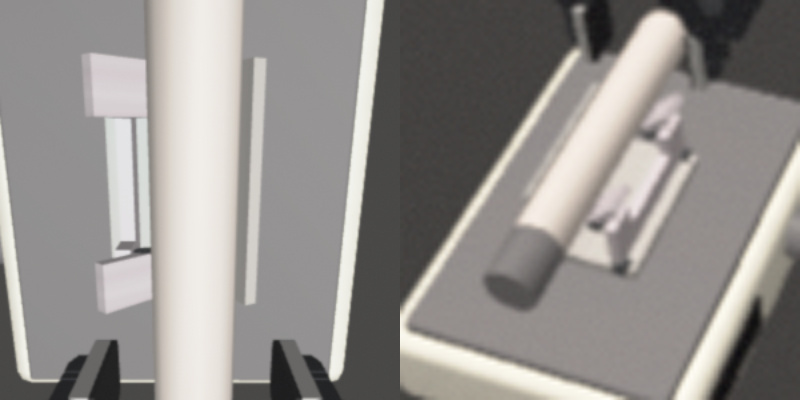

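The tube rests by itself on the mouth between lip and tines, level (wrist crop columns 148–240; fingers clear). I rise, shut, shift to mid-length and turn 90° so the closed tips fit the 40 mm gap.

Call:
drive_tool([
  [[0, 0, -0.5, 0, 0, 0], [0, 0, -0.9, 0, 0, 0], [0, 0, -1, 0, 0, 0]],
])

```text
clock: 9.85
position: [0.5511, 0.2481, 0.1788]
orientation: [-2.087, -2.348, 0.001]
ft_force: [-0.2, 0.1, 0.5]
grip_width: 0.0512
finger_force: 0.0
```

Call:
drive_tool([
  [[0.78, -0.06, 0, 0, 0, 0], [0.78, -0.07, 0, 0, 0, 0], [0.78, -0.07, 0, 0, 0, 0], [0, 0, 0, 0, 0, -0.9], [0, 0, 0, 0, 0, -0.95], [0, 0, 0, 0, 0, -0.95], [0, 0, 0, 0, 0, -0.95], [0, 0, 0, 0, 0, -0.95], [0, 0, 0, 0, 0, -0.95], [0, 0, 0, 0, 0, -0.95], [0, 0, 0, 0, 0, -0.95], [0, 0, 0, 0, 0, -0.95], [0, 0, 0, 0, 0, -0.95], [0, 0, 0, 0, 0, -0.95], [0, 0, 0, 0, 0, -0.85], [0, 0, 0, 0, 0, 0], [0, 0, 0, 0, 0, 0]],
], hand=-1, newtons=40)

```text
clock: 11.55
position: [0.5398, 0.3057, 0.1785]
orientation: [-0.179, 3.136, 0.0]
ft_force: [-0.1, -0.9, -0.1]
grip_width: -0.0003
finger_force: 0.0
```

```bash
python3 - <<'E'
from rig import env,cams
import cv2,numpy as np,pickle
from scipy.spatial.transform import Rotation as Ro
d={n:cams.grab_frame(n) for n in("scene","side","wrist")}
s=d['s']=env.observe();R=Ro.from_rotvec(s['orientation']).as_matrix()
print(s['position'],s['grip_width'],np.degrees(np.arctan2(R[1,1],R[0,1])),R[:,2],s['ft_force'])
pickle.dump(d,open('f5.pkl','wb'))
a=cv2.resize(d['wrist']['color'],(480,300));b=cv2.resize(d['side']['color'][235:355,190:310],(300,300),interpolation=2)
cv2.imwrite('pics/c5.png',np.hstack([a,b])[:,:,::-1])
E
```

```text
[0.5396762  0.30568486 0.17801412] 0.0001713644354586173 96.61318627587875 [ 1.9368648e-04 -5.3431500e-05 -9.9999998e-01] [-0.17779134  0.05778844  0.15506303]
```

View pics/c5.png

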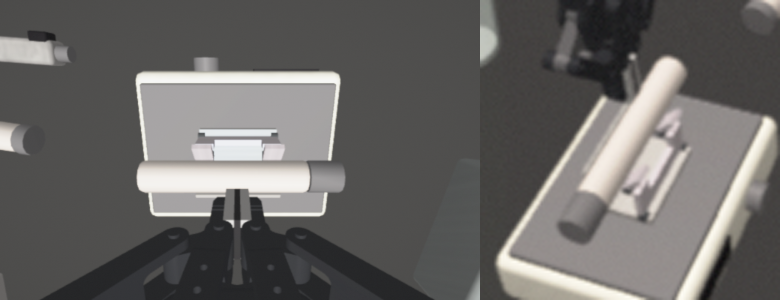

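The wrist view shows the tips (col 237) centred in the tine gap (193–283), with the tube midway (137–345). I press down gradually.

Call:
drive_tool([
  [[0, 0, 0.5, 0, 0, 0], [0, 0, 0.5, 0, 0, 0], [0, 0, 0.3, 0, 0, 0], [0, 0, 0.1, 0, 0, 0], [0, 0, 0.1, 0, 0, 0], [0, 0, 0.06, 0, 0, 0], [0, 0, 0.06, 0, 0, 0]],
])

```text
clock: 12.4
position: [0.5397, 0.3057, 0.1389]
orientation: [-0.185, 3.135, -0.0]
ft_force: [-8.6, -2.7, 17.4]
grip_width: 0.0002
finger_force: 8.8
```

Call:
drive_tool([
  [[0, 0, 0.08, 0, 0, 0], [0, 0, 0.08, 0, 0, 0], [0, 0, 0.08, 0, 0, 0]],
])

```text
clock: 12.7
position: [0.5416, 0.3061, 0.1355]
orientation: [-0.184, 3.13, 0.001]
ft_force: [-3.3, -2.1, 19.2]
grip_width: -0.0004
finger_force: 10.0
```

```bash
cat > tubepos.py <<'E'
from rig import env,cams
import numpy as np,sys,cv2
from h import *
from scipy.spatial.transform import Rotation as Ro
def tubeaxis(f,s,cols):
    # edges of the white tube along columns -> two tangent rays; axis position in plane (mixer x, z), radius 13 mm
    R=Ro.from_rotvec(s['orientation']).as_matrix();ux=-R[:,0];uy=R[:,1]  # mixer x ~ -tool x, mixer y ~ tool y
    c=-f['R'].T@f['t'];out=[]
    for col in cols:
        v=f['color'][:,col].min(1).astype(int);m=v>178;
        n,l,st,_=cv2.connectedComponentsWithStats(m[:,None].astype(np.uint8));i=1+np.argmax(st[1:,4]);e0,e1=st[i,1]-.5,st[i,1]+st[i,3]-.5
        A=[]
        for r in(e0,e1):
            d=f['R'].T@np.array([(col-f['cx'])/f['fx'],(r-f['cy'])/f['fy'],1]);A.append(np.array([d@ux,d[2]]))
        a,b=[x/np.linalg.norm(x) for x in A];bi=(a+b)/np.linalg.norm(a+b);h=np.arccos(a@b)/2
        p=np.array([c@ux,c[2]])+bi*.013/np.sin(h);out.append((col,e0,e1,p[0]-s['position']@ux,p[1]))
    return np.round(out,4)
if __name__=='__main__':
    f=cams.grab_frame('wrist');s=env.observe();print(s['clock'],s['position'],s['ft_force'],s['joint_vel'].max() if hasattr(s['joint_vel'],'max') else '');print(tubeaxis(f,s,[200,230,390,400]))
    cv2.imwrite('pics/t%d.png'%(s['clock']*100),f['color'][:,:,::-1])
E
python3 - <<'E'
import pickle
from tubepos import tubeaxis
d=pickle.load(open('f5.pkl','rb'));print(tubeaxis(d['wrist'],d['s'],[200,230,390,400]))
E
python3 tubepos.py
```

```text
[[ 2.000e+02  2.205e+02  2.795e+02 -1.150e-02  1.556e-01]
 [ 2.300e+02  2.215e+02  2.565e+02  2.550e-02  5.800e-02]
 [ 3.900e+02  2.225e+02  2.565e+02  2.900e-02  5.110e-02]
 [ 4.000e+02  2.225e+02  2.565e+02  2.900e-02  5.110e-02]]
12.75 [0.54150906 0.30611113 0.13503847] [-1.99067698 -1.04164099 17.09516372] 0.0028887673300295935
[[2.000e+02 2.425e+02 2.845e+02 2.370e-02 5.820e-02]
 [2.300e+02 2.435e+02 2.845e+02 2.650e-02 5.360e-02]
 [3.900e+02 2.455e+02 2.845e+02 3.260e-02 4.350e-02]
 [4.000e+02 2.455e+02 2.845e+02 3.260e-02 4.350e-02]]
```

```bash
python3 - <<'E'
import pickle,cv2,glob
d=pickle.load(open('f5.pkl','rb'));a=d['wrist']['color'];p=sorted(glob.glob('pics/t*.png'))[-1];b=cv2.imread(p)
for im in(a,b):
  for c in(215,395):print(c,im[205:300,c].mean(1).astype(int).tolist())
E
```

```text
215 [165, 165, 164, 165, 165, 165, 165, 164, 157, 140, 139, 146, 154, 161, 169, 177, 186, 193, 201, 208, 214, 219, 221, 224, 227, 229, 232, 233, 235, 237, 238, 239, 240, 240, 241, 241, 241, 241, 241, 241, 241, 241, 241, 241, 239, 238, 237, 236, 234, 231, 221, 201, 172, 164, 164, 163, 163, 164, 164, 163, 164, 164, 163, 163, 163, 163, 164, 164, 163, 164, 164, 163, 164, 163, 164, 164, 163, 164, 196, 236, 242, 241, 230, 162, 91, 80, 79, 79, 79, 79, 79, 79, 79, 80, 79]
395 [163, 163, 163, 163, 162, 163, 163, 162, 154, 135, 132, 137, 143, 150, 157, 165, 172, 179, 187, 194, 201, 207, 212, 216, 219, 222, 225, 228, 231, 233, 236, 237, 238, 238, 239, 239, 240, 241, 241, 241, 242, 242, 242, 241, 241, 240, 239, 239, 238, 235, 227, 208, 168, 163, 162, 162, 163, 162, 163, 162, 163, 162, 162, 162, 163, 163, 162, 163, 162, 162, 162, 162, 162, 162, 163, 162, 162, 163, 195, 237, 242, 241, 230, 162, 92, 80, 79, 81, 80, 79, 80, 80, 79, 79, 80]
215 [155, 154, 154, 155, 155, 154, 154, 155, 155, 154, 155, 154, 154, 154, 154, 154, 154, 154, 154, 154, 154, 154, 154, 154, 154, 153, 143, 126, 126, 133, 138, 143, 149, 155, 161, 167, 174, 180, 186, 192, 196, 200, 204, 207, 211, 214, 217, 219, 222, 224, 226, 228, 230, 231, 232, 233, 233, 234, 234, 235, 236, 237, 237, 238, 238, 238, 238, 238, 238, 237, 237, 236, 235, 235, 234, 233, 230, 224, 217, 199, 163, 154, 154, 154, 153, 154, 154, 154, 154, 154, 153, 154, 154, 153, 153]
395 [181, 182, 183, 183, 187, 202, 218, 219, 217, 209, 195, 187, 177, 164, 159, 156, 155, 154, 154, 154, 155, 154, 154, 154, 153, 153, 145, 127, 124, 127, 132, 137, 141, 146, 151, 156, 160, 166, 170, 176, 181, 186, 190, 195, 198, 203, 207, 211, 214, 217, 220, 222, 224, 226, 227, 229, 230, 231, 232, 233, 234, 236, 237, 237, 238, 238, 238, 238, 238, 238, 238, 237, 237, 237, 237, 236, 233, 230, 225, 212, 175, 155, 152, 152, 152, 152, 152, 153, 152, 152, 152, 152, 152, 152, 152]
```

Sharp edges: a dark dip at the top edge and a fall at the bottom edge. I use those.

```bash
python3 - <<'E'
s=open('tubepos.py').read()
a=s.index("        v=f['color']");b=s.index("        A=[]")
s=s[:a]+"""        v=f['color'][:,col].mean(1);hi=210+np.argmax(v[210:300])
        while v[hi+1]>=v[hi]-12: hi+=1
        e1=hi+1+.5*0;e1=hi+(v[hi]-(v[hi]+v[hi+6])/2)/max(v[hi]-v[hi+1],1) if False else hi+1.
        e0=hi-20
        while v[e0-1]<v[e0]+.5: e0-=1
        e0=e0-1.
"""+s[b:]
open('tubepos.py','w').write(s)
E
python3 - <<'E'
import pickle
from tubepos import tubeaxis
d=pickle.load(open('f5.pkl','rb'));print(tubeaxis(d['wrist'],d['s'],[205,215,390,400]))
E
python3 tubepos.py
```

```text
[[ 2.050e+02  2.140e+02  2.560e+02  5.900e-03  9.710e-02]
 [ 2.150e+02  2.660e+02  2.880e+02  1.328e-01 -7.520e-02]
 [ 3.900e+02  2.140e+02  2.560e+02  6.000e-03  9.710e-02]
 [ 4.000e+02  2.140e+02  2.560e+02  6.000e-03  9.710e-02]]
12.8 [0.54147303 0.30610904 0.13501285] [-2.82554847 -1.34812795 16.81322886] 0.001742291478812697
[[ 2.00e+02  2.31e+02  2.83e+02  8.00e-04  9.46e-02]
 [ 2.30e+02  2.31e+02  2.84e+02 -4.00e-04  9.76e-02]
 [ 3.90e+02  2.32e+02  2.84e+02  1.40e-03  9.48e-02]
 [ 4.00e+02  2.31e+02  2.84e+02 -4.00e-04  9.77e-02]]
```

The tube is going down and drifting back as expected. I continue in small steps with a slight −x follow (tool +x).

Call:
drive_tool([
  [[0.04, 0, 0.05, 0, 0, 0], [0.04, 0, 0.05, 0, 0, 0], [0, 0, 0.05, 0, 0, 0]],
])

```text
clock: 13.1
position: [0.5392, 0.3059, 0.1303]
orientation: [-0.184, 3.132, 0.002]
ft_force: [-1.0, -1.1, 7.7]
grip_width: -0.0001
finger_force: 4.1
```

Call:
drive_tool([
  [[0.02, 0, 0.08, 0, 0, 0], [0.02, 0, 0.08, 0, 0, 0]],
])

```text
clock: 13.3
position: [0.5371, 0.3055, 0.1242]
orientation: [-0.184, 3.135, 0.0]
ft_force: [-0.9, -0.3, -0.6]
grip_width: -0.0002
finger_force: 0.0
```

Call:
drive_tool([
  [[-0.03, 0, 0.08, 0, 0, 0], [0, 0, 0.08, 0, 0, 0], [0, 0, 0.06, 0, 0, 0]],
])

```text
clock: 13.6
position: [0.5372, 0.3053, 0.1175]
orientation: [0.185, -3.136, 0.001]
ft_force: [0.1, 0.1, 0.2]
grip_width: 0.0003
finger_force: 0.0
```

Call:
drive_tool([
  [[0, 0, 0.04, 0, 0, 0], [0, 0, 0.04, 0, 0, 0]],
])

```text
clock: 13.8
position: [0.5376, 0.3053, 0.1168]
orientation: [-0.184, 3.136, -0.0]
ft_force: [-3.8, -1.9, 14.1]
grip_width: 0.0002
finger_force: 7.0
```

Firm contact at tip height 92 mm, which is exactly the seated tube's top. I lift off and check.

Call:
drive_tool([
  [[0, 0, -0.3, 0, 0, 0], [0, 0, -0.8, 0, 0, 0], [0, 0, -1, 0, 0, 0], [0, 0, -1, 0, 0, 0], [0, 0, -1, 0, 0, 0], [0, 0, 0, 0, 0, 0]],
])

```text
clock: 14.4
position: [0.5388, 0.3058, 0.2225]
orientation: [-0.184, 3.131, 0.002]
ft_force: [0.2, 0.6, 0.7]
grip_width: -0.0001
finger_force: 0.0
```

```bash
python3 - <<'E'
from rig import env,cams
import cv2,numpy as np
d={n:cams.grab_frame(n) for n in("side","wrist")}
s=env.observe();print(s['clock'],s['position'],s['ft_force'])
a=cv2.resize(d['wrist']['color'][80:280,150:490],(442,260));a=cv2.copyMakeBorder(a,0,140,0,0,0)
b=cv2.resize(d['side']['color'][255:375,195:300],(350,400),interpolation=2)
cv2.imwrite('pics/c6.png',np.hstack([a,b])[:,:,::-1])
E
```

```text
14.5 [0.53758846 0.30544111 0.21872351] [-0.06013865  0.15576571 -0.30228994]
```

View pics/c6.png

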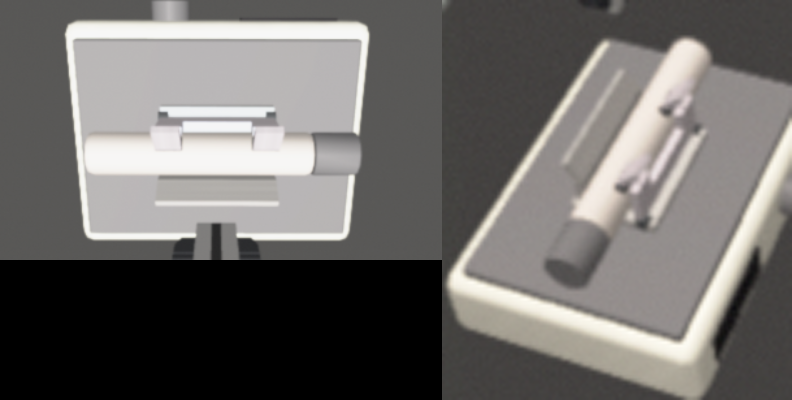

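The tube lies level in the clip (wrist crop 85–361, clip 152–283, so about 3 mm off mid). Both tines have closed over its top and the gripper is clear.

```bash
python3 -c "
from rig import env
print(env.job_done())"
```

```text
the job is handed in; nothing more can be done
None
```

The job is handed in: the tube sits level and fully home in the empty mixer's clip, about 3 mm off midway, with the jaw closed over it. The pipette and fat tube were not touched, and about 14.5 s of the 54 s were used; the hand-in returned no verdict.

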